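# Feed the sanding sled along the fence with the push stick

### The job

Pick up the red push stick by its wooden handle and with it press the wooden, brass-knobbed sanding sled sideways against the aluminium fence, then feed it forward along the fence, staying against it, all the way to the black end stop. Push only with the stick, keeping your gripper off the sled, and leave the blue spare sled alone. At the end draw the stick clear of the sled and leave it standing upright by itself.

Things in the scene. Friction and masses are not known exactly. Their poses are not given: they have to be found in the camera images.
- jig: Sanding jig, fixed flat: plywood board 280 x 110 x 12 mm with brown abrasive sheet; origin under its centre, x = feed direction, y toward the fence. Aluminium fence 12 mm thick along the whole +y side, its top 36 mm above the worktop; black stop, 15 mm thick, across the +x end, top 32 mm above the worktop. The other two sides are open. Fence face at y = +43 mm, stop face at x = +125 mm.
- jig_corner (a point): Inner corner of the jig where fence face and stop face meet, on the board's top (12 mm above the worktop). Axes as the jig's: x along the fence toward the stop, y toward the fence. In this frame the fence face is y = 0 and the stop face x = 0; the board reaches from x = -265 mm and y = -98 mm.
- sled: Sanding sled to feed: loose light-wood block with brass sole and round brass knob. 70 (x) x 44 (y) x 26 mm, knob 22 mm across up to 39 mm; 0.18 to 0.35 kg. Origin centre of underside. Starts on the jig's board, about parallel to the fence (x toward the stop), 13 to 27 mm off the fence, 110 to 150 mm short of the stop. Slides with ordinary friction.
- sled_center (a point): The sanding sled's centre, 13 mm above its underside; axes as the sled's. Home against fence and stop it lies at x = -35, y = -22 mm from jig_corner.
- push_stick: Loose push stick standing on the worktop, 0.15 kg. Origin on its underside below the handle, x = push direction. Red foot 24 mm high: heel x -25 to 25, y -26 to 20 mm, its front face pushes the sled's rear end; cheek x 25 to 75, y -26 to -16 mm, its inner face (y = -16) presses the sled's side away from the fence. Wooden handle 40 (x) x 16 (y) mm, from 24 to 95 mm up.
- push_stick_grip (a point): Middle of the push stick's handle, 70 mm above the stick's underside, straight above its origin; axes as the stick's. Grip here across its 16 mm, fingers closing along y. With heel and cheek on the sled it lies 60 mm behind (-x) the sled's centre and 6 mm to its -y side.
- spare_sled_center (a point): Centre (13 mm above its underside) of the blue spare sled with a black knob, same size and shape as the sanding sled, loose on the worktop; not to be moved.
There are look-alikes about, which are no part of the job. Of the things that look like the sled, the larger one is meant.

How it is judged (in metres and radians):
On the way, in this order (a step that is already met when the one before it is completed fails the run):
1. the sled is pressed up to the fence: gap under 10 mm and within 10 degrees of parallel, still more than 90 mm short of the stop (y of sled_center in the frame of jig_corner above -0.032 m and angle between the x axis of sled and the x axis of jig_corner, either way round below 0.17 rad and x of sled_center in the frame of jig_corner below -0.125 m), for 0.1 s.
2. the push stick is pushing the sled on its way, 15 to 75 mm short of the stop, along the fence (y of sled_center in the frame of jig_corner above -0.032 m and angle between the x axis of sled and the x axis of jig_corner, either way round below 0.17 rad and x of sled_center in the frame of jig_corner between -0.11 and -0.05 m and contact force between push_stick and sled above 0.2 N), for 0.05 s.
At the end, for the whole second after the job is handed in: The sled rests flat on the jig, at most 12 mm short of the stop, under 10 mm off the fence, within 10 degrees of parallel; the stick stands upright (within 10 degrees), still, released, off the sled, its handle over 72 mm in plan from the sled's centre (y of sled_center in the frame of jig_corner above -0.032 m and angle between the x axis of sled and the x axis of jig_corner, either way round below 0.17 rad and x of sled_center in the frame of jig_corner above -0.047 m and linear speed of each of sled, push_stick below 0.02 m/s and angle between sled's own z axis and vertical below 0.1 rad and horizontal distance between push_stick_grip and sled_center above 0.072 m and angle between push_stick's own z axis and vertical below 0.17 rad and contact force between push_stick and sled below 0.1 N); the robot touches nothing.
It fails at once if the gripper or arm touches the sled (contact force between any of the fingers, the arm and sled above 1 N).
It fails at once if the sled, less than 90 mm from the stop, strays more than 12 mm from the fence or twists over 12 degrees (x of sled_center in the frame of jig_corner above -0.125 m and (y of sled_center in the frame of jig_corner below -0.034 m or angle between the x axis of sled and the x axis of jig_corner, either way round above 0.21 rad)).
It fails at once if the spare sled is moved more than 20 mm (distance of spare_sled_center from where it was at the start of the episode above 0.02 m).
It also fails if it takes over 45 s, if anything falls off the work surface, if the arm or the gripper's body presses on something with over 40 N, if the wrist force passes 120 N, or if a joint passes its speed limit or range.

### The arm

A 6-joint arm with a two-finger parallel gripper is mounted at the origin on a cart in front of the work surface, level with it; the furniture and walls round the work are solid. World frame = base frame: x ahead of the robot, y to its left, z up, the work surface at z = 0. Lengths are in mm, angles in rad, forces in N, time in s.
With the tool pointing down it reaches from about 350 to 975 mm from the base axis. Payload 7.1 kg.
Tool frame: the origin (TCP) lies midway between the tips of the shut fingers; the grasp point (between the pads) lies 19 mm behind it (ctrl.grasp_offset is the distance from the TCP to the grasp point, in mm); z points along the fingers, y is the line along which they close (so a half turn about z gives the same grasp; the last joint's range is limited). The gripper opens to 88 mm and grips with 3 to 60 N. Pads are 20 mm wide; open, the fingers measure 115 mm over their backs; the gripper's body (75 mm by 178 mm) begins 61 mm behind the grasp point.
Start: joints at [-1.164, 0.423, 1.63, -0, 1.089, -0.019], TCP at [258.171, -569.168, 222.675] pointing down, gripper open.
Joint ranges: [-3, 3], [-0.9, 2.11], [0.09, 2.58], [-1.31, 4.45], [0.11, 2.69], [-2.54, 2.54]. Speed limits (rad/s): [2.39, 2.39, 3.01, 3.14, 3.14, 3.14].

### API

Orientations are given as a rotation vector (axis times angle).
In Python, from workcell import ctrl gives the robot as it stands. The module is installed in compiled form; this text tells all that it offers.
- The arm moves only by the tool servo_tool, never from a script. Its argument "rows" is a list of rows, each a list of 7 numbers: the turn, a rotation vector about the tool's x, y, z as a fraction of full scale, then the shift along the tool's x, y, z as a fraction of full scale, then the finger opening in mm, from 0 to 87.8. A call has 1 to 10 rows; each row is the pose to reach, as a shift and turn from the pose commanded when the call began, along the tool's axes at that moment; what a row does not reach only later rows make up. Full scale, the value 1, is 20 cm for a shift and 1.5 rad for a turn. A row lasts 1/8 s, in which the tool goes at most 62.5 mm and 10.7 degrees, less where a joint would pass 70% of its speed; a pose out of reach is approached as far as the arm can. A call with a number of a shift or a turn outside -1 to 1 is refused whole. A call with a gripper value outside its range is refused whole. The fingers move at their own pace and stop on an object; the grip force is fixed at half the most. Time passes only in rows, so rows that repeat a pose let the fingers close. It gives the time, the measured TCP pose, the force, the opening and the grip force at its end, in the units of the state.
- ctrl.get_obs(): the state, without advancing time (a new reading comes with each control period).
- ctrl.get_image(name): name is "scene" or "top"; returns (picture, depth): 400x640x3 uint8, red, green, blue; 400x640 float32, mm along the optical axis (not along the pixel's ray), 0 where there is no reading.
- ctrl.camera_info(name): a dict with "intrinsics" (3x3 intrinsics, pixels), "k1" (the pictures are not rectified: a ray, as slopes to the right and down, at radius r is drawn at 1 + k1 r^2 times it, then the intrinsics apply), "R" (3x3) and "t" (3): a world point X has camera coordinates R X + t. Camera axes: x right, y down, z forward; pixel columns grow to the right and rows downward; lengths in mm; the calibration is good to about 2 mm. A picture is of the moment at which its call begins. camera_info takes no time and is no camera call.
- ctrl.close_job(): hands the job in; it is judged then, once.
The state is a dict: "t": time; "qpos": joint angles; "qvel": joint speeds; "joint_torque": joint torques, N m; "ee_pos": TCP position; "orientation": TCP orientation; "ft_force": force on the tool from outside, world axes, zero at the start; "moment": the same for the moment, N m; "width": finger opening in mm; "grasp_force": force on a finger pad.
Only numpy, scipy, OpenCV 4.12 (cv2) and the standard library are available. Lean on these libraries where they do the work, as an engineer would, in place of code of your own. Each camera call takes 0.05 s, during which the arm holds its last target. There are 200 camera calls.

## Working session

There is one attempt and no reset: what is moved stays moved. The work goes in short steps, Python scripts to look and compute and a tool call to move; the robot and the scene stay as the last step left them, time stands still between calls to the robot, and variables do not carry over. Pictures are saved under pics/ and viewed, at most 10 in all, crops included, and the job is handed in when it is done.

Besides the shell and the picture viewer there is one more tool, called after "Request:" as name(argument=value, ...) on one line, values as JSON. servo_tool: Moves the arm, as the interface text tells. Its arguments: {"type":"object","properties":{"rows":{"type":"array","items":{"type":"array","items":{"type":"number"}}}},"required":["rows"]}

```bash
mkdir -p pics; cat > h.py <<'E'
import numpy as np, cv2
from workcell import ctrl
def cast(name,uv,z):
    c=ctrl.camera_info(name);K=np.array(c["intrinsics"]);R=np.array(c["R"]);t=np.array(c["t"])
    uv=np.atleast_2d(np.asarray(uv,float))
    p=cv2.undistortPoints(uv.reshape(-1,1,2),K,np.array([c["k1"],0,0,0,0.])).reshape(-1,2)
    d=np.c_[p,np.ones(len(p))]@R; o=-R.T@t
    return o+d*((z-o[2])/d[:,2])[:,None]
def cloud(name,dep):
    c=ctrl.camera_info(name);K=np.array(c["intrinsics"]);R=np.array(c["R"]);t=np.array(c["t"])
    v,u=np.mgrid[:400,:640]
    p=cv2.undistortPoints(np.stack([u,v],-1).reshape(-1,1,2).astype(float),K,np.array([c["k1"],0,0,0,0.])).reshape(-1,2)
    X=np.c_[p,np.ones(len(p))]*dep.reshape(-1,1)
    return ((X-t)@R).reshape(400,640,3)
E
python3 - <<'E'
from h import *
for n in("top","scene"):
    im,d=ctrl.get_image(n); np.savez(f"{n}0.npz",im=im,d=d); cv2.imwrite(f"pics/{n}0.png",im[...,::-1])
    c=ctrl.camera_info(n);print(n,c, -np.array(c["R"]).T@c["t"])
print(ctrl.get_obs(),ctrl.grasp_offset)
E
```

```text
top {'intrinsics': array([[373.23929918,   0.        , 328.82796455],
       [  0.        , 373.23929918, 198.78065652],
       [  0.        ,   0.        ,   1.        ]]), 'k1': -0.0038986276241258183, 'R': array([[ 0.01588818, -0.99976096, -0.01501991],
       [-0.99398453, -0.01416482, -0.10860069],
       [ 0.10836197,  0.01665503, -0.99397198]]), 't': array([ 73.05530114, 584.15939748, 858.10256283])} [486.49900467  67.02062529 917.4672971 ]
scene {'intrinsics': array([[461.80386016,   0.        , 323.41299593],
       [  0.        , 461.80386016, 199.35086702],
       [  0.        ,   0.        ,   1.        ]]), 'k1': -0.09831504185494294, 'R': array([[ 0.60906687, -0.79296337, -0.01570502],
       [-0.40428098, -0.2933663 , -0.86631005],
       [ 0.68234481,  0.53398999, -0.4992597 ]]), 't': array([-280.90890627,  327.0467115 ,  460.03016021])} [ -10.58811963 -372.45748775  508.58669366]
{'t': 0.1, 'qpos': array([-1.16399602e+00,  4.23789439e-01,  1.63061143e+00, -2.81535677e-05,
        1.08858505e+00, -1.90027630e-02]), 'qvel': array([-0.00079901, -0.00092709, -0.00177952,  0.00075389,  0.00078682,
       -0.00102003]), 'joint_torque': array([ 2.08568730e-03, -5.45615280e+01, -2.74326020e+01,  6.46337285e-02,
        1.87902083e-02, -3.10735757e-06]), 'ee_pos': array([ 257.97340813, -568.72327682,  221.96464616]), 'orientation': array([-3.06932564e+00, -6.63540695e-01,  4.59933828e-04]), 'ft_force': array([ 0.33449252, -0.54969366, -1.05184856]), 'moment': array([-0.0037655 ,  0.01639516, -0.01928863]), 'grasp_force': 0.0, 'width': 87.69175275422786} 18.700000000000003
```

View pics/top0.png

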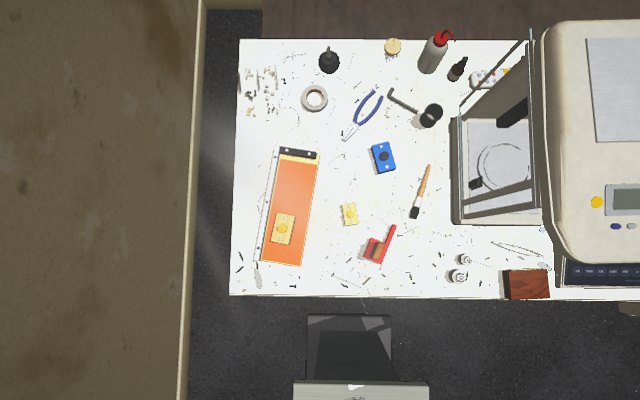

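View pics/scene0.png

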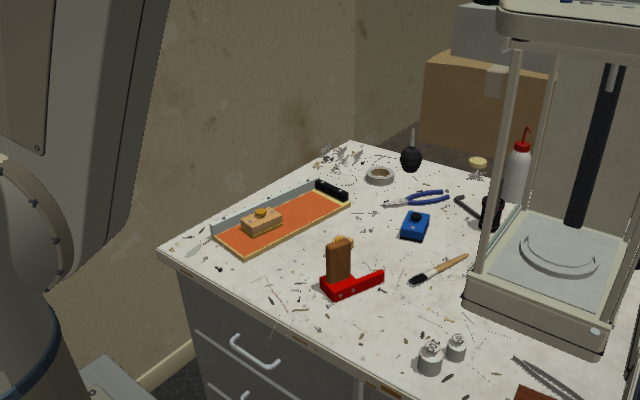

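The top view shows the jig (orange sheet, u 262–318, v 150–265) with its black stop at (298,152) and the fence on the left. The sled is at (282,229), the red stick at about (380,245), the spare at (383,157) and a small look-alike at (349,213). The scene view agrees with this: stick handle at (340,260), sled at (261,222).

```bash
python3 - <<'E'
from h import *
z=np.load("top0.npz");im=z["im"];P=cloud("top",z["d"]);hsv=cv2.cvtColor(im,cv2.COLOR_RGB2HSV)
def roi(u0,u1,v0,v1):
    m=np.zeros((400,640),bool);m[v0:v1,u0:u1]=1;return m
H,S,V=[hsv[...,i].astype(int) for i in range(3)]
def rect(n,m,zz,cz=True):
    m=m.astype(np.uint8);k,l,st,_=cv2.connectedComponentsWithStats(m);i=1+st[1:,4].argmax();m=l==i
    uv=np.argwhere(m)[:,::-1].astype(float)
    X=cast("top",uv,zz)[:,:2]
    r=cv2.minAreaRect(X.astype(np.float32));print(n,m.sum(),"c",np.round(r[0],1),"size",np.round(r[1],1),"ang",round(r[2],1),"medz",np.round(np.median(P[m][:,2]),1))
    print(np.round(cv2.boxPoints(r),0).tolist());return m
Zp=P[...,2]
J=roi(250,330,140,272)
rect("orange",J&(S>150)&(H<15)&(V>150),12)
rect("stopblack",roi(272,325,143,165)&(V<90),32)
rect("sledtop",roi(265,300,208,250)&(abs(Zp-38)<7)&(S<200),38)
rect("sledcol",roi(265,300,208,250)&~((S>150)&(H<13))&(V>120),36)
rect("lookalike",roi(335,365,195,230)&(S>60)&(V>120),20)
red=roi(355,405,215,270)&(S>180)&((H<5)|(H>174))
rect("red",red,24)
rect("handle",roi(355,405,215,270)&(Zp>85),95)
rect("blue",roi(365,402,135,180)&(H>95)&(H<125)&(S>150),26)
for n,(u,v) in dict(fence=(262,225),table=(340,180),board=(300,190),sled=(275,240),knob=(282,229)).items(): print(n,P[v,u].round(1),hsv[v,u])
c=np.hstack([cv2.resize(im[140:275,250:330],None,fx=4,fy=4,interpolation=cv2.INTER_CUBIC),cv2.resize(im[140:275,330:410],None,fx=4,fy=4,interpolation=cv2.INTER_CUBIC)])
cv2.imwrite("pics/crop0.png",c[...,::-1])
E
```

```text
orange 837 c [480.5 188.8] size [91.3 99.8] ang 81.7 medz 13.2
[[424.0, 151.0], [523.0, 136.0], [536.0, 227.0], [438.0, 241.0]]
stopblack 141 c [694.3 158.6] size [86.3 15.7] ang 81.8 medz 32.2
[[680.0, 117.0], [696.0, 115.0], [708.0, 200.0], [693.0, 202.0]]
sledtop 491 c [511.7 190.5] size [44.4 69.7] ang 78.7 medz 38.8
[[473.0, 176.0], [541.0, 162.0], [550.0, 206.0], [482.0, 219.0]]
sledcol 1124 c [515.4 191.6] size [87.9 80.9] ang 1.4 medz 35.9
[[470.0, 231.0], [472.0, 150.0], [560.0, 152.0], [558.0, 233.0]]
lookalike 277 c [548.3  31.1] size [51.1 32.8] ang 9.9 medz 20.2
[[520.0, 43.0], [526.0, 11.0], [576.0, 19.0], [571.0, 52.0]]
red 2 c [522.  -70.8] size [3.4 0. ] ang 135.4 medz 24.3
[[523.0, -72.0], [523.0, -72.0], [521.0, -70.0], [521.0, -70.0]]
handle 135 c [465.9 -27.7] size [16.5 41.7] ang 68.2 medz 94.9
[[443.0, -28.0], [482.0, -43.0], [488.0, -28.0], [450.0, -12.0]]
blue 363 c [688.  -48.9] size [67.  41.9] ang 15.5 medz 26.6
[[650.0, -38.0], [661.0, -78.0], [726.0, -60.0], [715.0, -20.0]]
fence [517.9 238.3  38.7] [108   5 244]
table [6.338e+02 5.540e+01 5.000e-01] [ 60   2 242]
board [605.8 153.1  12.7] [ 11 128 241]
sled [483.2 206.5  38.8] [ 25  95 241]
knob [508.8 188.5  54.5] [ 24 153 240]
```

View pics/crop0.png

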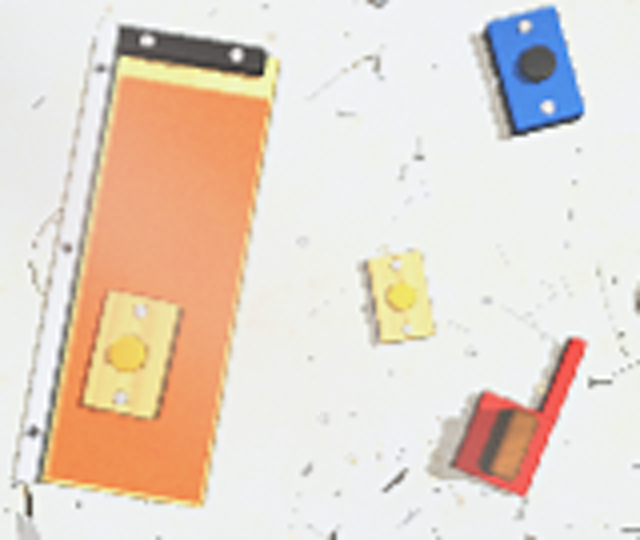

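The crop shows the stick's cheek pointing up-right with the handle on the heel, and the sled skewed slightly on the board. Measured sizes match the given ones: sled 44×70, handle 16×42, stop depth 16. I'll refine the jig lines and stick yaw, then work out the approach numbers.

```bash
cat >> h.py <<'E'
from scipy.spatial.transform import Rotation as Ro
def yawR(deg):  # pointing down, tool y along stick y (up to half turn), tool x = +-stick x
    return Ro.from_euler('z',deg,degrees=True)*Ro.from_euler('x',180,degrees=True)
def row(pos,deg,cmd=None):
    """fractions from current (or commanded cmd=(pos,Ro)) pose to the target"""
    o=ctrl.get_obs();p,R=(np.array(o["ee_pos"]),Ro.from_rotvec(o["orientation"])) if cmd is None else cmd
    t=(R.inv()*yawR(deg)).as_rotvec()/1.5; s=R.inv().apply(np.array(pos)-p)/200
    print("row",np.round(t,4),np.round(s,4))
E
python3 - <<'E'
from h import *
z=np.load("top0.npz");im=z["im"];P=cloud("top",z["d"]);hsv=cv2.cvtColor(im,cv2.COLOR_RGB2HSV)
H,S,V=[hsv[...,i].astype(int) for i in range(3)];Z=P[...,2]
def roi(u0,u1,v0,v1):
    m=np.zeros((400,640),bool);m[v0:v1,u0:u1]=1;return m
m=(roi(250,300,140,272)&(abs(Z-37)<4)&(S<40)&(V>140)).astype(np.uint8)
k,l,st,_=cv2.connectedComponentsWithStats(m);m=l==1+st[1:,4].argmax()
r=cv2.minAreaRect(P[m][:,:2].astype(np.float32));print("fence",m.sum(),r,cv2.boxPoints(r).round(1).tolist())
m=roi(272,325,140,165)&(abs(Z-32)<4)&(V<110);r=cv2.minAreaRect(P[m][:,:2].astype(np.float32));print("stop",r,cv2.boxPoints(r).round(1).tolist())
m=roi(265,300,208,250)&(Z>33)&(Z<60)&(S<230)
m2=m&(Z>45);print("knob",P[m2][:,:2].mean(0),P[m2].std(0),m2.sum())
m=roi(355,405,215,270)&(S>120)&((H<8)|(H>170))&(abs(Z-24)<5)
X=P[m][:,:2];print("red",m.sum());r=cv2.minAreaRect(X.astype(np.float32));print(r,cv2.boxPoints(r).round(1).tolist())
o=ctrl.get_obs();print(Ro.from_rotvec(o["orientation"]).as_matrix().round(3))
row((466,-28,150),-22);row((466,-28,51),-22)
E
```

```text
fence 597 ((574.341552734375, 230.8007049560547), (16.386327743530273, 279.1269836425781), 80.56578826904297) [[435.29998779296875, 245.60000610351562], [710.7000122070312, 199.8000030517578], [713.4000244140625, 216.0], [438.0, 261.79998779296875]]
stop ((696.2009887695312, 159.9019012451172), (87.75489044189453, 12.619293212890625), 81.39891052246094) [[683.4000244140625, 117.5], [695.9000244140625, 115.5999984741211], [709.0, 202.3000030517578], [696.5, 204.1999969482422]]
knob [511.61167232 190.77751039] [5.38375627 5.5257505  1.53962893] 70
red 288
((485.3681640625, -40.22417449951172), (44.68259811401367, 97.73304748535156), 67.67112731933594) [[431.70001220703125, -42.29999923706055], [522.0999755859375, -79.5], [539.0999755859375, -38.099998474121094], [448.70001220703125, -1.0]]
[[ 0.911  0.413 -0.001]
 [ 0.413 -0.911  0.001]
 [ 0.    -0.001 -1.   ]]
row [-9.000e-04  4.000e-04  5.399e-01] [ 2.064  -2.032   0.3627]
row [-9.000e-04  4.000e-04  5.399e-01] [ 2.064  -2.0314  0.8577]
```

Request:
servo_tool(rows=[[0,0,0,0.13,-0.2,0,60],[0,0,0,0.27,-0.4,0,60],[0,0,0,0.4,-0.6,0,60],[0,0,0,0.54,-0.8,0,60],[0,0,0,0.54,-0.8,0,60]])

```text
t: 0.72
ee_pos: [290.2, -375.8, 222.3]
orientation: [-3.068, -0.667, 0.001]
ft_force: [-0.1, -0.2, 0.1]
width: 60.0
grasp_force: 0.0
```

Request:
servo_tool(rows=[[0,0,0,0.2,-0.2,0,60],[0,0,0,0.4,-0.4,0,60],[0,0,0,0.6,-0.6,0,60],[0,0,0,0.8,-0.8,0,60],[0,0,0,0.85,-0.85,0,60],[0,0,0,0.85,-0.85,0,60]])

```text
t: 1.48
ee_pos: [375.6, -154.0, 222.7]
orientation: [3.069, 0.667, 0.0]
ft_force: [-0.5, -0.8, -0.4]
width: 59.9
grasp_force: 0.0
```

```bash
python3 - <<'E'
from h import *
print(ctrl.get_obs()["ee_pos"],ctrl.get_obs()["t"]);row((465,-28,150),-22)
E
```

```text
[ 375.57057275 -154.00182095  222.73525569] 1.475
row [ 4.000e-04 -1.000e-04  5.412e-01] [ 0.6682 -0.388   0.3634]
```

Request:
servo_tool(rows=[[0,0,0.12,0.15,-0.09,0,60],[0,0,0.24,0.33,-0.19,0.1,60],[0,0,0.36,0.5,-0.29,0.2,60],[0,0,0.48,0.668,-0.388,0.3,60],[0,0,0.541,0.668,-0.388,0.363,60],[0,0,0.541,0.668,-0.388,0.363,60],[0,0,0.541,0.668,-0.388,0.363,60]])

```text
t: 2.35
ee_pos: [464.9, -29.3, 150.4]
orientation: [3.083, -0.602, 0.0]
ft_force: [-0.5, -0.6, -1.2]
width: 60.1
grasp_force: 0.0
```

```bash
python3 - <<'E'
from h import *
print(ctrl.get_obs()["ee_pos"],Ro.from_rotvec(ctrl.get_obs()["orientation"]).as_matrix().round(3));row((465,-28,52),-22)
im,d=ctrl.get_image("scene");cv2.imwrite("pics/s1.png",cv2.resize(im[150:330,220:460],None,fx=2.5,fy=2.5)[...,::-1])
E
```

```text
[464.88873135 -29.27847008 150.363651  ] [[ 0.927 -0.376  0.   ]
 [-0.376 -0.927 -0.   ]
 [ 0.     0.    -1.   ]]
row [ 0.     -0.0002 -0.0012] [-0.002  -0.0062  0.4918]
```

View pics/s1.png

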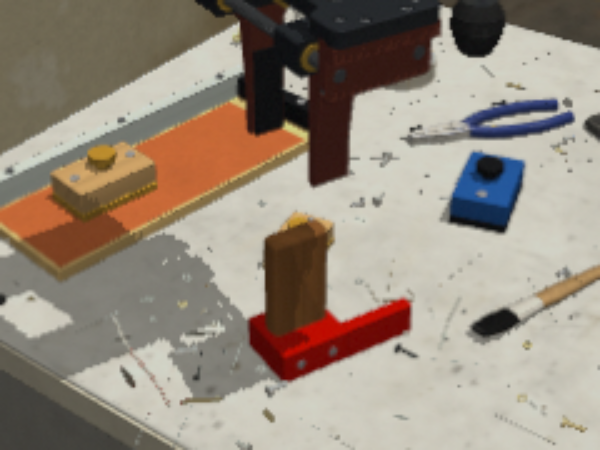

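The fingers (crop 265,100 and 330,150) hang above and straddle the handle (295,285). Next I descend and grip.

Request:
servo_tool(rows=[[0,0,0,0,-0.006,0.2,60],[0,0,0,0,-0.006,0.35,60],[0,0,0,0,-0.006,0.45,60],[0,0,0,0,-0.006,0.49,60],[0,0,0,0,-0.006,0.49,60],[0,0,0,0,-0.006,0.49,40],[0,0,0,0,-0.006,0.49,10],[0,0,0,0,-0.006,0.49,5],[0,0,0,0,-0.006,0.49,5],[0,0,0,0,-0.006,0.49,5]])

```text
t: 3.65
ee_pos: [465.1, -26.8, 52.1]
orientation: [3.083, -0.602, -0.0]
ft_force: [-0.6, -1.1, 4.3]
width: 16.1
grasp_force: 30.0
```

Request:
servo_tool(rows=[[0,0,0,0,0,0,5],[0,0,0,0,0,0,5]])

```text
t: 3.9
ee_pos: [465.1, -26.9, 52.2]
orientation: [3.083, -0.602, 0.0]
ft_force: [-0.5, -0.9, 2.7]
width: 15.8
grasp_force: 30.0
```

Request:
servo_tool(rows=[[0,0,0,0,0,-0.15,5],[0,0,0,0,0,-0.3,5],[0,0,0,0,0,-0.3,5],[0,0,0,0,0,-0.3,5]])

```text
t: 4.4
ee_pos: [464.6, -26.8, 111.4]
orientation: [3.083, -0.602, -0.001]
ft_force: [-0.6, 0.3, -1.8]
width: 16.2
grasp_force: 30.0
```

```bash
python3 - <<'E'
from h import *
print(ctrl.get_obs()["ee_pos"]);row((423.5,178.5,112),-9.2)
E
```

```text
[464.58526308 -26.75450392 111.38932654]
row [ 1.000e-04  5.000e-04 -1.501e-01] [-0.5764 -0.8736 -0.0028]
```

Request:
servo_tool(rows=[[0,0,-0.03,-0.1,-0.14,0,5],[0,0,-0.06,-0.2,-0.29,0,5],[0,0,-0.1,-0.3,-0.44,0,5],[0,0,-0.13,-0.4,-0.59,0,5],[0,0,-0.15,-0.5,-0.74,0,5],[0,0,-0.15,-0.576,-0.874,0,5],[0,0,-0.15,-0.576,-0.874,0,5],[0,0,-0.15,-0.576,-0.874,0,5]])

```text
t: 5.4
ee_pos: [423.4, 177.8, 111.2]
orientation: [3.13, -0.251, -0.003]
ft_force: [-0.1, -0.3, -1.1]
width: 16.2
grasp_force: 30.0
```

```bash
python3 - <<'E'
from h import *
print(ctrl.get_obs()["ee_pos"],Ro.from_rotvec(ctrl.get_obs()["orientation"]).as_matrix().round(3));row((423.5,178.5,66.5),-9.2)
for n in("scene","top"):
    im,d=ctrl.get_image(n);np.savez(n+"2.npz",im=im,d=d)
    if n=="scene": a=cv2.resize(im[150:300,170:370],None,fx=3,fy=3);cv2.imwrite("pics/s2.png",a[...,::-1])
E
```

```text
[423.44102512 177.83779946 111.15588537] [[ 0.987 -0.16  -0.002]
 [-0.16  -0.987 -0.001]
 [-0.002  0.001 -1.   ]]
row [0.0008 0.0011 0.0002] [ 1.000e-04 -3.600e-03  2.233e-01]
```

View pics/s2.png

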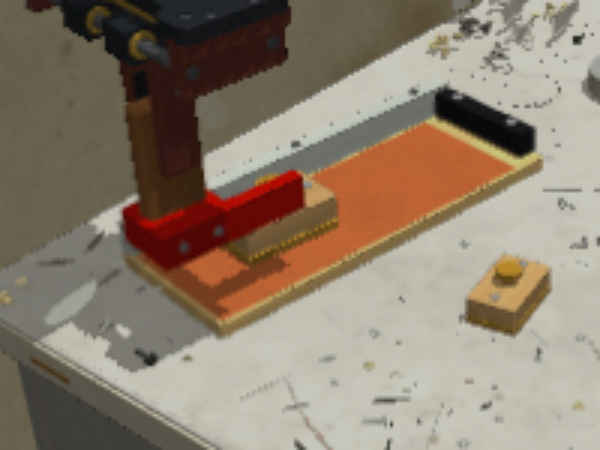

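The stick is level and held above and beside the sled, with the cheek at crop (265,205) on the open side. I lower it now to about 2.5 mm above the board.

Request:
servo_tool(rows=[[0,0,0,0,0,0.1,5],[0,0,0,0,0,0.18,5],[0,0,0,0,0,0.222,5],[0,0,0,0,0,0.222,5],[0,0,0,0,0,0.222,5]])

```text
t: 6.12
ee_pos: [424.5, 178.4, 68.1]
orientation: [-3.131, 0.253, -0.001]
ft_force: [0.2, 0.2, -1.2]
width: 15.9
grasp_force: 30.0
```

```bash
python3 - <<'E'
from h import *
o=ctrl.get_obs();print(o["ee_pos"],o["ft_force"])
e=np.array([.987,-.161]);n=np.array([.161,.987]);c=np.array([696.4,204.9]);d=o["ee_pos"][:2]-c;print("jig",d@e,d@n)
im,dd=ctrl.get_image("top");cv2.imwrite("pics/t3.png",cv2.resize(im[140:280,240:400],None,fx=4,fy=4)[...,::-1])
E
```

```text
[424.52872216 178.36718944  68.0661216 ] [ 0.18943289  0.20436387 -1.22085131]
jig -264.065168730608 -69.95915975429914
```

View pics/t3.png

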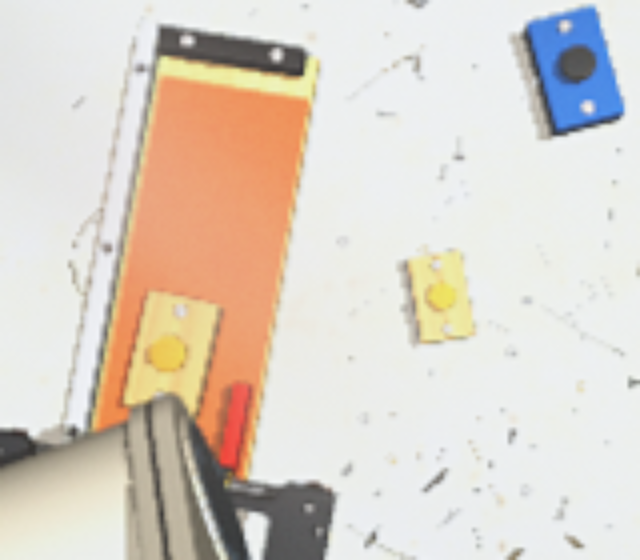

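Request:
servo_tool(rows=[[0,0,0,0.045,0,0,5],[0,0,0,0.09,-0.02,0,5],[0,0,0,0.09,-0.05,0,5],[0,0,0,0.09,-0.08,0,5],[0,0,0,0.09,-0.11,0,5],[0,0,0,0.09,-0.14,0,5],[0,0,0,0.09,-0.165,0,5],[0,0,0,0.09,-0.185,0,5],[0,0,0,0.09,-0.195,0,5],[0,0,0,0.09,-0.195,0,5]])

```text
t: 7.42
ee_pos: [447.9, 213.5, 67.5]
orientation: [3.13, -0.251, -0.001]
ft_force: [0.8, -5.9, -0.1]
width: 15.9
grasp_force: 30.0
```

```bash
cat > look.py <<'E'
from h import *
import sys
o=ctrl.get_obs();print(o["ee_pos"],o["ft_force"],o["t"])
e=np.array([.987,-.161]);n=np.array([.161,.987]);c=np.array([696.4,204.9]);d=o["ee_pos"][:2]-c;print("stick jig",d@e,d@n)
im,dd=ctrl.get_image("top");P=cloud("top",dd);hsv=cv2.cvtColor(im,cv2.COLOR_RGB2HSV).astype(int)
q=P[...,:2]-c;x=q@e;y=q@n;Z=P[...,2]
m=(x>-255)&(x<3)&(y>-92)&(y<2)&(abs(Z-38)<5)&(hsv[...,0]>15)&(hsv[...,0]<40)&(hsv[...,1]>50)
k,l,st,_=cv2.connectedComponentsWithStats(m.astype(np.uint8));m=l==1+st[1:,4].argmax()
A=np.c_[x[m],y[m]].astype(np.float32);print("sled",m.sum(),cv2.minAreaRect(A),A.min(0),A.max(0))
kk=(x>-255)&(x<3)&(y>-92)&(y<2)&(Z>46)&(Z<57)&(hsv[...,0]>15)&(hsv[...,0]<40)&(hsv[...,1]>90);print("knob",kk.sum(),x[kk].mean(),y[kk].mean())
if len(sys.argv)>1: cv2.imwrite(sys.argv[1],cv2.resize(im[140:280,240:400],None,fx=4,fy=4)[...,::-1])
E
python3 look.py pics/t4.png
```

```text
[447.85254717 213.50866788  67.5481193 ] [ 0.75669898 -5.90859437 -0.10239629] 7.425
stick jig -246.70233147411548 -31.519384708079706
sled 378 ((-181.0185546875, -24.074993133544922), (69.87745666503906, 43.12843704223633), 0.15388944745063782) [-215.90637  -45.72524] [-146.12993     -2.4765596]
knob 71 -181.3347237030617 -23.655099543038514
```

View pics/t4.png

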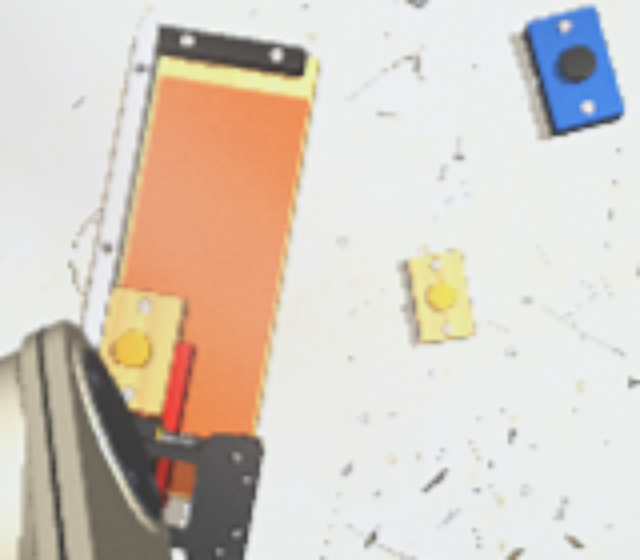

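Sled is parallel at a 2 mm gap with 6 N sideways, so step 1 is met. Next I press slightly harder and feed along the fence.

Request:
servo_tool(rows=[[0,0,0,0,-0.01,0,5],[0,0,0,0.02,-0.01,0,5],[0,0,0,0.06,-0.01,0,5],[0,0,0,0.12,-0.01,0,5],[0,0,0,0.18,-0.01,0,5],[0,0,0,0.24,-0.01,0,5],[0,0,0,0.3,-0.01,0,5],[0,0,0,0.36,-0.01,0,5],[0,0,0,0.42,-0.01,0,5],[0,0,0,0.45,-0.01,0,5]])

```text
t: 8.72
ee_pos: [534.3, 200.2, 66.6]
orientation: [3.128, -0.252, -0.011]
ft_force: [-10.2, -3.8, 4.7]
width: 16.1
grasp_force: 30.0
```

```bash
python3 look.py
```

```text
[534.29132206 200.23423152  66.58736362] [-10.19013365  -3.84260601   4.72538027] 8.725
stick jig -159.2500763970094 -30.704610635802794
sled 103 ((-83.1545181274414, -39.503662109375), (46.03846740722656, 21.334442138671875), 29.93937873840332) [-108.202156  -43.867825] [-66.955284 -19.326042]
knob 0 nan nanlook.py:10: RuntimeWarning: Mean of empty slice.
  kk=(x>-255)&(x<3)&(y>-92)&(y<2)&(Z>46)&(Z<57)&(hsv[...,0]>15)&(hsv[...,0]<40)&(hsv[...,1]>90);print("knob",kk.sum(),x[kk].mean(),y[kk].mean())
  ret = ret.dtype.type(ret / rcount)
```

Request:
servo_tool(rows=[[0,0,0,0.05,0,0,5],[0,0,0,0.1,0,0,5],[0,0,0,0.15,0,0,5],[0,0,0,0.2,0,0,5],[0,0,0,0.24,0,0,5],[0,0,0,0.27,0,0,5],[0,0,0,0.29,0,0,5],[0,0,0,0.3,0,0,5]])

```text
t: 9.78
ee_pos: [594.2, 191.1, 66.5]
orientation: [3.129, -0.252, -0.008]
ft_force: [-5.1, -3.5, -1.9]
width: 15.9
grasp_force: 30.0
```

```bash
python3 look.py 2>/dev/null; python3 - <<'E'
from h import *
im,d=ctrl.get_image("scene");cv2.imwrite("pics/s5.png",cv2.resize(im[150:300,170:370],None,fx=3,fy=3)[...,::-1])
E
```

```text
[594.23851994 191.07756017  66.46234561] [-5.13622607 -3.50470477 -1.90812343] 9.775
stick jig -98.60796800387072 -30.090746403529
sled 11 ((-11.657764434814453, -40.598724365234375), (13.470293998718262, 4.779068470001221), 14.597143173217773) [-18.25445  -42.708805] [ -5.14434  -37.169563]
knob 0 nan nan
```

View pics/s5.png

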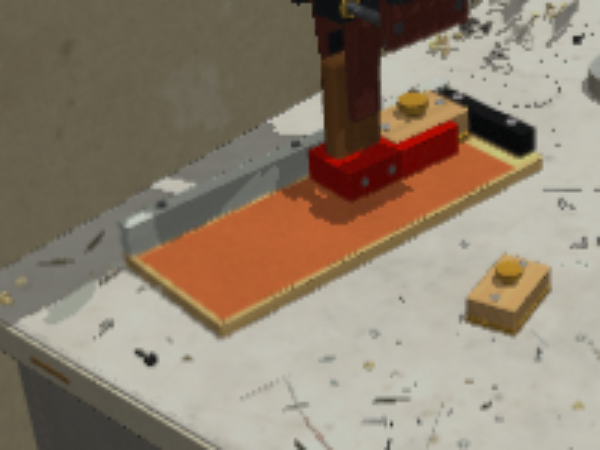

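The sled (crop 415,120) is a few mm short of the stop, flush with the fence. A small final push comes next.

Request:
servo_tool(rows=[[0,0,0,0.008,0,0,5],[0,0,0,0.016,0,0,5],[0,0,0,0.022,0,0,5],[0,0,0,0.022,0,0,5]])

```text
t: 10.38
ee_pos: [598.5, 190.4, 66.4]
orientation: [3.129, -0.252, -0.008]
ft_force: [-4.0, -3.9, -3.0]
width: 15.9
grasp_force: 30.0
```

Request:
servo_tool(rows=[[0,0,0,0.01,0,0,5],[0,0,0,0.02,0,0,5],[0,0,0,0.02,0,0,5]])

```text
t: 10.75
ee_pos: [600.5, 190.1, 66.4]
orientation: [3.129, -0.252, -0.014]
ft_force: [-11.4, -1.3, 3.8]
width: 16.3
grasp_force: 30.0
```

Request:
servo_tool(rows=[[0,0,0,-0.02,0.015,0,5],[0,0,0,-0.05,0.04,0,5],[0,0,0,-0.1,0.06,0,5],[0,0,0,-0.15,0.06,0,5],[0,0,0,-0.18,0.06,0,5],[0,0,0,-0.18,0.06,0,5],[0,0,0,-0.18,0.06,0,5]])

```text
t: 11.62
ee_pos: [567.8, 184.8, 67.8]
orientation: [-3.131, 0.252, -0.001]
ft_force: [0.2, -0.4, -1.3]
width: 15.7
grasp_force: 30.0
```

```bash
python3 look.py 2>/dev/null; python3 - <<'E'
from h import *
o=ctrl.get_obs();print(Ro.from_rotvec(o["orientation"]).as_matrix().round(4))
im,d=ctrl.get_image("scene");cv2.imwrite("pics/s6.png",cv2.resize(im[150:300,170:370],None,fx=3,fy=3)[...,::-1])
E
```

```text
[567.75633331 184.79019339  67.83322395] [ 0.20567565 -0.39011013 -1.34084045] 11.625
stick jig -123.73362015405696 -40.56000946462108
sled 38 ((-13.015216827392578, -35.43490219116211), (27.51202964782715, 14.619292259216309), 1.114048957824707) [-26.629292 -42.867756] [  0.8803178 -27.859186 ]
knob 0 nan nan
[[ 9.871e-01 -1.599e-01  5.000e-04]
 [-1.599e-01 -9.871e-01  1.000e-04]
 [ 5.000e-04 -2.000e-04 -1.000e+00]]
```

View pics/s6.png

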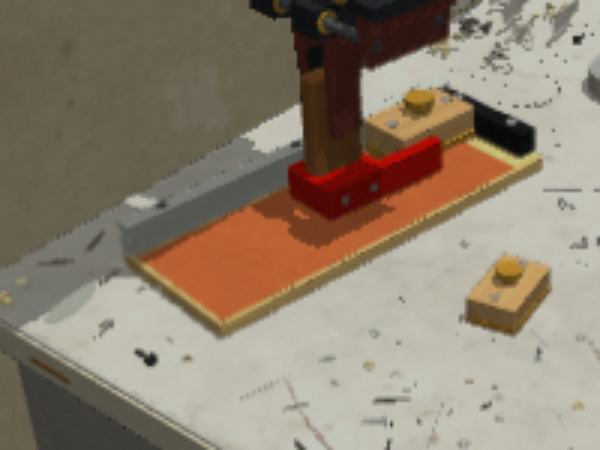

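Sled (crop 420,120) sits against fence and stop, and the stick is clear. I lower the stick 4 mm onto the board.

Request:
servo_tool(rows=[[0,0,0,0,0,0.01,5],[0,0,0,0,0,0.017,5],[0,0,0,0,0,0.02,5],[0,0,0,0,0,0.02,5]])

```text
t: 12.22
ee_pos: [567.4, 184.8, 64.7]
orientation: [-3.131, 0.252, -0.0]
ft_force: [-4.4, 0.8, 9.4]
width: 15.9
grasp_force: 30.0
```

Contact at 9 N, so the stick is down. Release by opening only to 50, then rise.

Request:
servo_tool(rows=[[0,0,0,0,0,0,20],[0,0,0,0,0,0,30],[0,0,0,0,0,0,45],[0,0,0,0,0,0,50],[0,0,0,0,0,0,50],[0,0,0,0,0,-0.1,50],[0,0,0,0,0,-0.3,50],[0,0,0,0,0,-0.55,50],[0,0,0,0,0,-0.7,50],[0,0,0,0,0,-0.7,50]])

```text
t: 13.48
ee_pos: [569.2, 185.2, 207.7]
orientation: [-3.129, 0.252, -0.01]
ft_force: [-0.3, 0.2, 0.5]
width: 50.2
grasp_force: 0.0
```

Request:
servo_tool(rows=[[0,0,0,-0.25,0,0,50],[0,0,0,-0.5,0.2,0,50],[0,0,0,-0.75,0.4,0,50],[0,0,0,-0.8,0.6,0,50],[0,0,0,-0.8,0.8,0,50],[0,0,0,-0.8,0.9,0,50],[0,0,0,-0.8,0.9,0,50],[0,0,0,-0.8,0.9,0,50]])

```text
t: 14.48
ee_pos: [380.5, 32.9, 203.4]
orientation: [-3.131, 0.253, 0.001]
ft_force: [0.2, 0.4, -0.3]
width: 50.0
grasp_force: 0.0
```

```bash
python3 look.py pics/t7.png; python3 - <<'E'
from h import *
im,d=ctrl.get_image("scene");a=cv2.resize(im[150:300,170:370],None,fx=2,fy=2)[...,::-1]
b=cv2.imread("pics/t7.png")[:,:400];cv2.imwrite("pics/f8.png",np.hstack([cv2.copyMakeBorder(a,0,b.shape[0]-a.shape[0],0,0,0),b]))
t,dd=ctrl.get_image("top");P=cloud("top",dd);m=(P[...,2]>100)&(P[...,2]<112)&(abs(P[...,0]-568)<50)&(abs(P[...,1]-185)<50);print("handle top",m.sum(),P[m].mean(0),"qvel",abs(ctrl.get_obs()["qvel"]).max())
E
```

```text
[380.53965537  32.89431694 203.42827826] [ 0.20340443  0.40307536 -0.26020057] 14.475
stick jig -284.0612451742362 -220.6231246643556
sled 429 ((-34.55294418334961, -22.167213439941406), (70.40324401855469, 42.164424896240234), 0.9446437954902649) [-69.67499  -43.525566] [ 0.9871311 -0.8821486]
knob 67 -34.55126048118993 -21.731964852991904
handle top 132 [566.1651335  186.88616561 106.90018869] qvel 0.002291951129346082
```

View pics/f8.png

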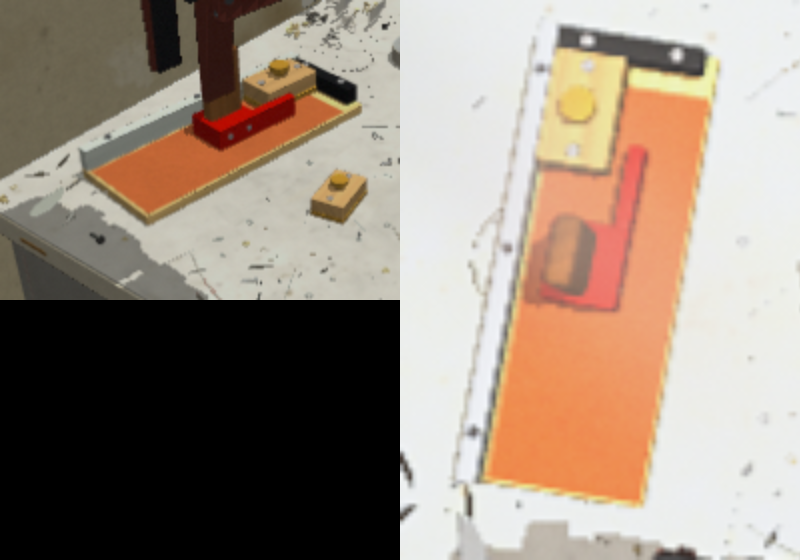

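The sled is home at (-34.6, -22) mm, parallel to the fence. The stick stands upright and clear, with its handle top 107 mm up (12 + 95 expected). I'm handing in.

```bash
python3 -c "
from workcell import ctrl
print(ctrl.close_job())"
```

```text
the job is handed in; nothing more can be done
None
```

The job is handed in at about 15 s: in the last images the sled rests against the fence and end stop and the push stick stands upright and clear of it; the judge returned no verdict.

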